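# Take the hanging vial carrier off its hooks and hold it level

### The arm

A 6-joint arm with a two-finger parallel gripper is mounted at the origin on a cart in front of the work surface, level with it; the furniture and walls round the work are solid. World frame = base frame: x ahead of the robot, y to its left, z up, the work surface at z = 0. Lengths are in mm, angles in rad, forces in N, time in s.
With the tool pointing down it reaches from about 275 to 1000 mm from the base axis. Payload 8.4 kg.
Tool frame: the origin (TCP) lies between the finger pads; the fingertips stand r.tips_ahead ahead of it and the grasp point (between the pads) lies 6 mm ahead of it (r.tips_ahead is the distance from the TCP to the fingertips, in mm); z points along the fingers, y is the line along which they close (so a half turn about z gives the same grasp; the last joint's range is limited). The gripper opens to 85 mm and grips with 20 to 120 N. Pads are 22 mm wide; open, the fingers measure 114 mm over their backs; the gripper's body (76 mm by 85 mm) begins 54 mm behind the grasp point. The pads swing forward as they close: fully open they stand 13 mm farther back than shut.
Start: joints at [-1.286, 0.353, 1.633, -0, 1.155, -0.002], TCP at [176.801, -599.474, 256.281] pointing down, gripper open.
Joint ranges: [-2.63, 2.63], [-0.92, 2.1], [0.06, 2.66], [-1.3, 4.44], [0, 2.69], [-3.02, 3.02]. Speed limits (rad/s): [2.22, 2.22, 2.79, 3.14, 3.14, 3.14].

### API

Orientations are given as [roll, pitch, yaw] about the fixed x, y, z axes, in that order (R = Rz(yaw) Ry(pitch) Rx(roll)).
In Python, from rig import r gives the robot as it stands.
- The arm moves only by the tool carry_out, never from a script. Its arguments are lists of equal length, an entry for each row: "delta_pos": the shift along the tool's x, y, z in m, a list of three; "rot": the turn, a rotation vector about the tool's x, y, z in degrees, a list of three. A call has 1 to 8 rows; each row is the pose to reach, as a shift and turn from the pose commanded when the call began, along the tool's axes at that moment; what a row does not reach only later rows make up. A row lasts 1/8 s, in which the tool goes at most 62.5 mm and 10.7 degrees, less where a joint would pass 70% of its speed; a pose out of reach is approached as far as the arm can. A call with a gripper value outside its range is refused whole. "claw" is the finger opening in m, from 0 to 0.0854, set as the call begins (left out, the last holds). The fingers move at their own pace and stop on an object; "grip_force" is the grip in N (left out, the last holds). Time passes only in rows, so rows that repeat a pose let the fingers close. It gives the time, the measured TCP pose, the force, the opening and the grip force at its end, in the units of the state.
- r.sense(): the state, without advancing time (a new reading comes with each control period).
- r.grab_frame(name): name is "scene" or "top" or "wrist"; returns the picture (420x560x3 uint8, blue, green, red); there is no depth.
- r.camera_info(name): a dict with "fx", "fy", "cx", "cy" (pixels), "pose" (4x4, takes a point from camera to world coordinates); the wrist camera has in their place "hand_eye" (4x4, takes a point from camera to tool coordinates, whose origin is the TCP and whose axes are the flange's). Camera axes: x right, y down, z forward; pixel columns grow to the right and rows downward; lengths in mm; the calibration is good to about 2 mm. A picture is of the moment at which its call begins: read the wrist's pose just before it. camera_info takes no time and is no camera call.
- r.sign_off(): hands the job in; it is judged then, once.
Trained networks look in the newest picture that a camera, given by its name, has taken for a name from the list of things; names that differ only in an ending like _2 or _b are one class to them, and where a whole thing is asked for, a point or a joint stands for the part that bears it (a point fixed in the world has none). Each returns a list of dicts, best first, with "p" (0 to 1); they miss things now and then, are a little off and sometimes report something else, mostly with a low value. They report only what shows in the picture. A call takes as long as a camera call.
- r.recognise(thing, camera): "box" ([left, top, right, bottom] in pixels, round what is visible of it).
- r.cut_out(thing, camera): "mask" (420x560 bool, what is visible of it) and "box" ([left, top, right, bottom] in pixels, round what is visible of it).
The state is a dict: "clock": time; "qpos": joint angles; "qvel": joint speeds; "joint_efforts": joint torques, N m; "eef_pos": TCP position; "tcp_rot": TCP orientation; "contact_force": force on the tool from outside, world axes, zero at the start; "wrist_torque": the same for the moment, N m; "opening": opening from 0.0 (shut) to 1.0 (fully open); "grasp_force": force on a finger pad.
Only numpy, scipy, OpenCV 4.12 (cv2) and the standard library are available. Lean on these libraries where they do the work, as an engineer would, in place of code of your own. Each camera call takes 0.05 s, during which the arm holds its last target. There are 200 camera calls.

### The job

Take the hanging vial carrier by the grip in the middle of its handle, lift it just over the tips of the two hooks it hangs on without tipping it, and draw it well away from the hanger (about 10 cm, towards the robot), so that its vials can be inspected. Keep it there in the air, level and still, with its underside at least 10 cm above the worktop and all three vials still seated in it, for two seconds, and finish while holding it: do not put it down or let go. Leave the conical flask and the cork ring beside the hanger where they are.

Things in the scene. Friction and masses are not known exactly. Their poses are not given: they have to be found in the camera images.
- hanger: Fixed grey base plate 135 x 130 x 10 mm, two steel uprights, a hook on each. Origin on the worktop below the hung bar's middle, z up, -x to the open side; uprights at x = 66, y = +-44 mm. Each hook is an 8 mm rod in a V open upward (35 degrees), bar in both Vs; its tip is 25 mm to -x, top 191 mm above the worktop (193 at the upright). Bar must rise 17 mm to clear the tips, then leaves along -x.
- hanger_rest (a point): Where the middle of the carrier's bar lies when hung: 180 mm above the worktop, midway between the hooks. Axes as the hanger's. Do not raise the carrier more than 60 mm over the hooks: its block would meet them from below. 30 mm up, then out, is right.
- carrier: Loose, 0.22 to 0.40 kg empty: white block 76 (x) x 136 (y) x 30 mm, four wells 29 mm wide, 24 mm deep at x = +-18, y = +-24 mm, one empty; 10 mm steel arch handle at y = +-62 mm, its top bar along y, axis 115 mm above the underside. Origin at the centre of the underside, z up. Hung, the underside is 65 mm above the worktop and its axes agree with the hanger's.
- carrier_grip (a point): Centre of the grey plastic grip in the middle of the top bar, 115 mm above the carrier's underside: block 14 (x) x 44 (y) x 24 (z) mm, flat sides facing +-x of the carrier. Take it from above, fingers closing along the carrier's x. Free all round between the hooks (80 mm clear along y); vial tops are 51 mm below its centre. Axes as the carrier's.
- vial_a: Screw-capped glass sample vial, 26 mm in diameter and 58 mm tall, 30 g, standing loose in the well at x = -18, y = -24 mm of the carrier; origin at the centre of its underside, z up.
- vial_b: Screw-capped glass sample vial, 26 mm in diameter and 58 mm tall, 30 g, standing loose in the well at x = -18, y = 24 mm of the carrier; origin at the centre of its underside, z up.
- vial_c: Screw-capped glass sample vial, 26 mm in diameter and 58 mm tall, 30 g, standing loose in the well at x = 18, y = 24 mm of the carrier; origin at the centre of its underside, z up.
- conical_flask: Bystander: conical flask, 82 mm in diameter, 132 mm tall, right of the hanger. Origin at the centre of its underside.
- cork_ring: Bystander: cork flask ring, 74 mm in diameter, 30 mm tall, lying close to the left of the hanger. Origin at the centre of its underside.

How it is judged:
By the outcome, as a careful person would: the job done as asked, in the order asked, and still so for the second after the job is handed in, while the arm keeps its last pose, push and grip.
It also fails if it takes over 48 s, if anything falls off the work surface, if the arm or the gripper's body presses on something with over 40 N, if the wrist force passes 120 N, or if a joint passes its speed limit or range.

## Working session

There is one attempt and no reset: what is moved stays moved. The work goes in short steps, Python scripts to look and compute and a tool call to move; the robot and the scene stay as the last step left them, time stands still between calls to the robot, and variables do not carry over. Pictures are saved under pics/ and viewed, at most 10 in all, crops included, and the job is handed in when it is done.

Besides the shell and the picture viewer there is one more tool, called after "Emit:" as a command line: name --argument value ..., lists and objects as JSON in quotes. carry_out: Moves the arm, as the interface text tells. Its arguments: {"type":"object","properties":{"delta_pos":{"type":"array","items":{"type":"array","items":{"type":"number"}}},"rot":{"type":"array","items":{"type":"array","items":{"type":"number"}}},"claw":{"type":"number"},"grip_force":{"type":"number"}},"required":["delta_pos","rot"]}

```bash
mkdir -p pics; python3 - <<'E'
from rig import r
import cv2,numpy as np
s=r.sense();print(s['clock'],s['eef_pos'],s['tcp_rot'],r.tips_ahead)
ims=[]
for c in ['scene','top']:
    im=r.grab_frame(c).copy();ims.append(im)
    i=r.camera_info(c);print(c,i['fx'],i['cx'],i['cy'],np.round(i['pose'],3).tolist())
    for t in ['carrier','carrier_grip','hanger','conical_flask','cork_ring','vial_a']:
        print(t,[(np.round(d['box']).tolist(),round(d['p'],2)) for d in r.recognise(t,c)[:3]])
print(r.camera_info('wrist'))
cv2.imwrite('pics/scene.png',ims[0]);cv2.imwrite('pics/top.png',ims[1])
E
```

```text
0.0 [ 176.68589578 -599.03399681  255.56922474] [-3.14022874e+00  1.23509325e-05  2.86845119e-01] 25.0
scene 408.5763190024577 286.19132479352436 215.01877501683546 [[0.854, -0.288, 0.434, 164.735], [-0.521, -0.474, 0.71, -866.02], [0.001, -0.832, -0.555, 611.9], [0.0, 0.0, 0.0, 1.0]]
carrier [([247.0, 189.0, 312.0, 274.0], 0.74)]
carrier_grip [([246.0, 192.0, 311.0, 277.0], 0.59), ([246.0, 184.0, 322.0, 299.0], 0.23)]
hanger [([245.0, 182.0, 324.0, 299.0], 0.93), ([244.0, 190.0, 311.0, 276.0], 0.19)]
conical_flask [([306.0, 254.0, 348.0, 326.0], 0.94)]
cork_ring [([222.0, 236.0, 249.0, 260.0], 0.66)]
vial_a [([276.0, 222.0, 286.0, 235.0], 0.71), ([274.0, 231.0, 282.0, 257.0], 0.65), ([263.0, 221.0, 272.0, 240.0], 0.62)]
top 441.6551609844698 275.2496192179148 213.65087132632635 [[-0.22, -0.93, 0.294, 220.493], [-0.976, 0.209, -0.067, -177.58], [0.001, -0.302, -0.953, 1102.997], [0.0, 0.0, 0.0, 1.0]]
carrier [([258.0, 201.0, 320.0, 245.0], 0.89)]
carrier_grip [([258.0, 203.0, 323.0, 247.0], 0.96)]
hanger [([256.0, 177.0, 315.0, 254.0], 0.98)]
conical_flask [([273.0, 208.0, 282.0, 223.0], 0.67), ([323.0, 183.0, 359.0, 224.0], 0.64)]
cork_ring [([228.0, 246.0, 259.0, 276.0], 0.68)]
vial_a [([257.0, 202.0, 320.0, 243.0], 0.62), ([275.0, 222.0, 286.0, 235.0], 0.58), ([273.0, 208.0, 283.0, 220.0], 0.41)]
{'fx': 338.3213726908159, 'fy': 338.3213726908159, 'cx': 280.93138727665536, 'cy': 214.7277747437143, 'hand_eye': array([[-5.90551606e-04, -9.54752835e-01, -2.97399859e-01,
         7.71898088e+01],
       [ 9.99999824e-01, -5.80892229e-04, -1.20857488e-04,
        -2.22809194e-01],
       [-5.73682369e-05, -2.97399878e-01,  9.54753010e-01,
        -1.18403397e+02],
       [ 0.00000000e+00,  0.00000000e+00,  0.00000000e+00,
         1.00000000e+00]])}
```

View pics/scene.png

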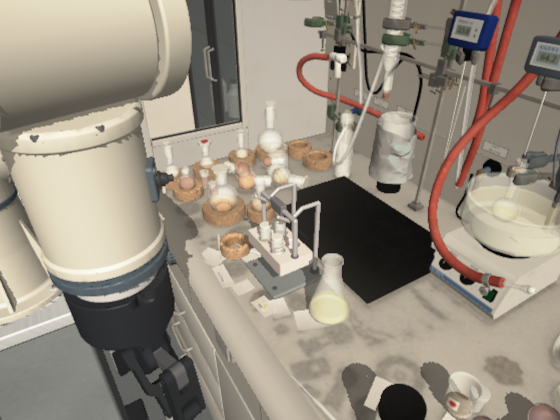

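View pics/top.png

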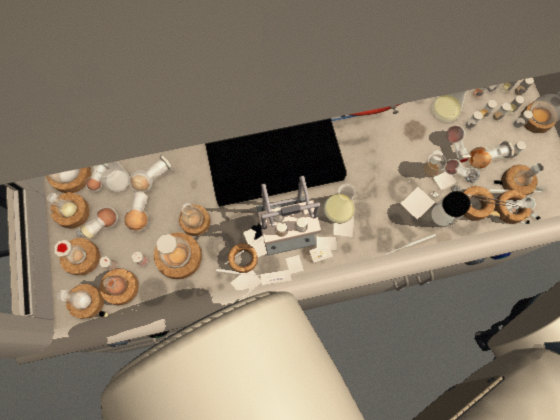

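The overviews show the hanger with the carrier at about (288,225) in top and (285,235) in scene. The flask is to its right and the cork ring to its left. I'll enlarge both views next.

```bash
python3 - <<'E'
import cv2,numpy as np
a=cv2.imread('pics/scene.png')[170:310,220:360];b=cv2.imread('pics/top.png')[165:265,230:370]
a=cv2.resize(a,(400,400),interpolation=3);b=cv2.resize(b[:, 20:120],(400,400),interpolation=3)
cv2.imwrite('pics/crop.png',np.hstack([a,b]))
E
```

```text
(no output)
```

View pics/crop.png

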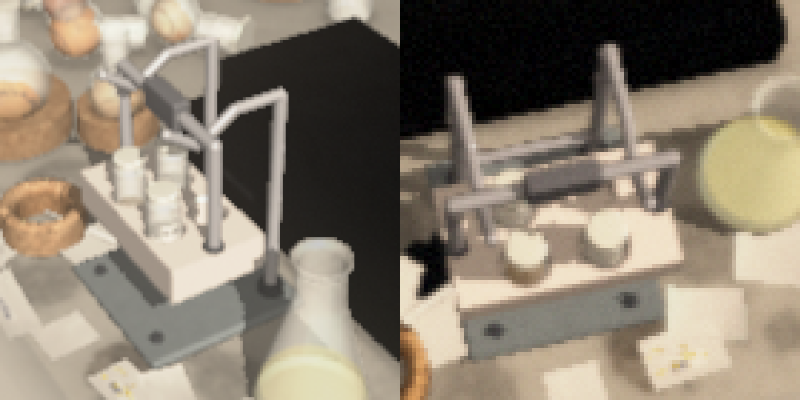

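The crop shows the grey grip centred at about (291.5,210) in top and (279,203.6) in scene. The bar runs from (262,215.7) to (319.5,205) in top.

```bash
cat > h.py <<'E'
from rig import r
import numpy as np
from scipy.spatial.transform import Rotation as R
def ray(c,uv):
    i=r.camera_info(c)
    if c=='wrist':
        s=r.sense();T=np.eye(4);T[:3,:3]=R.from_euler('xyz',s['tcp_rot']).as_matrix();T[:3,3]=s['eef_pos'];P=T@i['hand_eye']
    else: P=i['pose']
    d=P[:3,:3]@[(uv[0]-i['cx'])/i['fx'],(uv[1]-i['cy'])/i['fy'],1]
    return P[:3,3],d/np.linalg.norm(d)
def atz(c,uv,z):
    o,d=ray(c,uv);return o+d*(z-o[2])/d[2]
def tri(*obs):
    A=np.zeros((3,3));b=np.zeros(3)
    for c,uv in obs:
        o,d=ray(c,uv);M=np.eye(3)-np.outer(d,d);A+=M;b+=M@o
    return np.linalg.solve(A,b)
E
python3 - <<'E'
from h import *
print(tri(('top',(291.5,210.2)),('scene',(278.8,203.6))),atz('top',(291.5,210.2),185),atz('scene',(278.8,203.6),185))
a=atz('top',(262,215.7),183);b=atz('top',(319.5,205),183)
print(a,b,np.degrees(np.arctan2(*(a-b)[[0,1]])),np.linalg.norm(a-b))
E
```

```text
[ 504.59467461 -279.31328006  186.00610192] [ 503.48577652 -278.9501961   185.        ] [ 507.03879959 -277.74257087  185.        ]
[ 505.95923724 -213.47131015  183.        ] [ 502.28017711 -342.01070651  183.        ] 1.6394746622853764 128.5920366932839
```

Emit:
carry_out --delta_pos '[[0.05,-0.027,-0.03],[0.1,-0.053,-0.044],[0.15,-0.08,-0.044],[0.2,-0.107,-0.044],[0.255,-0.134,-0.044],[0.305,-0.16,-0.044],[0.355,-0.187,-0.044],[0.405,-0.214,-0.044]]' --rot '[[0,0,-9],[0,0,-18],[0,0,-27],[0,0,-36],[0,0,-45],[0,0,-54],[0,0,-63],[0,0,-72]]' --claw 0.06

```text
clock: 1.7
eef_pos: [505.9, -278.2, 300.5]
tcp_rot: [3.141, 0.0, 1.549]
contact_force: [0.7, -1.0, -0.3]
opening: 0.698
grasp_force: 0.0
```

Emit:
carry_out --delta_pos '[[0,0,0],[0,0,0],[0,0,0]]' --rot '[[0,0,0],[0,0,0],[0,0,0]]'

```text
clock: 2.08
eef_pos: [503.9, -280.5, 300.3]
tcp_rot: [-3.141, 0.0, 1.541]
contact_force: [0.5, 0.2, -0.3]
opening: 0.705
grasp_force: 0.0
```

```bash
python3 - <<'E'
from h import *
import cv2
s=r.sense();print(s['clock'],s['eef_pos'],np.degrees(s['tcp_rot']),s['qpos'],s['opening'])
im=r.grab_frame('wrist').copy()
for t in ['carrier','carrier_grip','vial_a']: print(t,[(np.round(d['box']).tolist(),round(d['p'],2)) for d in r.recognise(t,'wrist')[:4]])
cv2.imwrite('pics/w1.png',im)
E
```

```text
2.075 [ 503.91840073 -280.52758374  300.29388993] [-1.79984103e+02  1.04344874e-02  8.83179211e+01] [-5.10408039e-01  2.38712745e-01  1.69008800e+00 -3.09429348e-04
  1.21295362e+00 -4.80941795e-01] 0.7045967631306924
carrier [([239.0, 116.0, 323.0, 293.0], 0.82)]
carrier_grip [([242.0, 113.0, 324.0, 293.0], 0.79)]
vial_a [([253.0, 194.0, 275.0, 235.0], 0.89), ([249.0, 158.0, 276.0, 180.0], 0.68), ([288.0, 152.0, 320.0, 179.0], 0.65), ([238.0, 111.0, 387.0, 274.0], 0.55)]
```

View pics/w1.png

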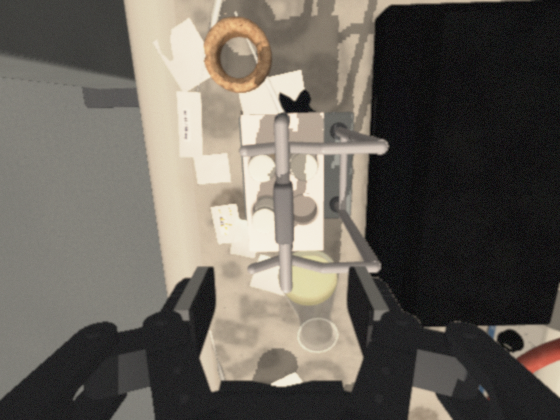

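The wrist view shows the grip from about (284,184) to (284,242). The bar runs from (282,118) to (286,285), between the hooks, and image right is +x.

```bash
python3 - <<'E'
from h import *
import cv2
print('ends',atz('wrist',(284,242),192),atz('wrist',(284,184),168))
a=atz('wrist',(282,118),183);b=atz('wrist',(286,285),183);print(a,b,np.degrees(np.arctan2(*(a-b)[[0,1]])))
print('mid tri',tri(('top',(291.5,210.2)),('scene',(278.8,203.6)),('wrist',(284,212))))
im=cv2.imread('pics/w1.png')
g=cv2.cvtColor(im,cv2.COLOR_BGR2GRAY)
for v in (195,205,215,225,235): print(v,g[v,268:302].tolist())
c=cv2.resize(im[100:300,225:325],None,fx=3,fy=3,interpolation=3);cv2.imwrite('pics/w1c.png',c)
E
```

```text
ends [ 506.97089605 -295.14655355  192.        ] [ 508.18618791 -257.77737505  168.        ]
[ 508.01446236 -209.47698225  183.        ] [ 507.54200389 -334.85573648  183.        ] 0.21590379191896078
mid tri [ 506.37735154 -277.18894404  183.45999614]
195 [143, 143, 147, 148, 139, 122, 117, 123, 133, 135, 134, 133, 136, 137, 137, 135, 136, 136, 134, 133, 134, 126, 119, 109, 102, 135, 154, 155, 152, 147, 150, 152, 155, 155]
205 [164, 162, 162, 158, 151, 135, 122, 126, 133, 136, 141, 139, 139, 140, 139, 140, 138, 138, 138, 135, 135, 128, 121, 107, 105, 122, 153, 164, 166, 165, 169, 167, 166, 168]
215 [237, 237, 237, 238, 235, 218, 168, 131, 133, 138, 142, 142, 140, 139, 141, 140, 139, 142, 137, 139, 138, 131, 130, 114, 102, 100, 115, 131, 142, 151, 157, 160, 161, 159]
225 [238, 238, 239, 238, 238, 233, 201, 140, 129, 137, 143, 146, 145, 145, 142, 143, 143, 142, 138, 136, 137, 136, 131, 119, 109, 115, 148, 174, 198, 219, 229, 228, 225, 221]
235 [240, 239, 239, 240, 239, 236, 216, 161, 132, 136, 145, 151, 146, 147, 147, 147, 146, 140, 141, 141, 139, 136, 134, 121, 114, 144, 214, 235, 239, 239, 239, 239, 239, 238]
```

View pics/w1c.png

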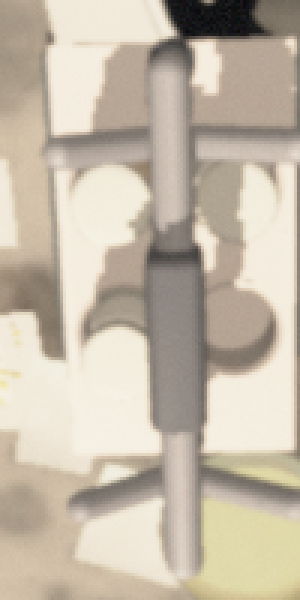

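Emit:
carry_out --delta_pos '[[0.0066,0.0029,0.01],[0.0066,0.0029,0.03],[0.0066,0.0029,0.055],[0.0066,0.0029,0.075],[0.0066,0.0029,0.085],[0.0066,0.0029,0.085],[0.0066,0.0029,0.085]]' --rot '[[0,0,-1.5],[0,0,-1.5],[0,0,-1.5],[0,0,-1.5],[0,0,-1.5],[0,0,-1.5],[0,0,-1.5]]'

```text
clock: 3.15
eef_pos: [508.2, -273.3, 216.0]
tcp_rot: [3.141, 0.0, 1.57]
contact_force: [0.2, -0.3, -0.2]
opening: 0.702
grasp_force: 0.0
```

```bash
python3 - <<'E'
from h import *
import cv2
s=r.sense();print(s['clock'],s['eef_pos'],np.degrees(s['tcp_rot']),s['contact_force'])
im=r.grab_frame('wrist').copy();cv2.imwrite('pics/w2.png',im)
E
```

```text
3.15 [ 508.23501976 -273.29553128  215.96579608] [1.79945369e+02 2.78958677e-02 8.99430561e+01] [ 0.20080815 -0.31157086 -0.24900405]
```

View pics/w2.png

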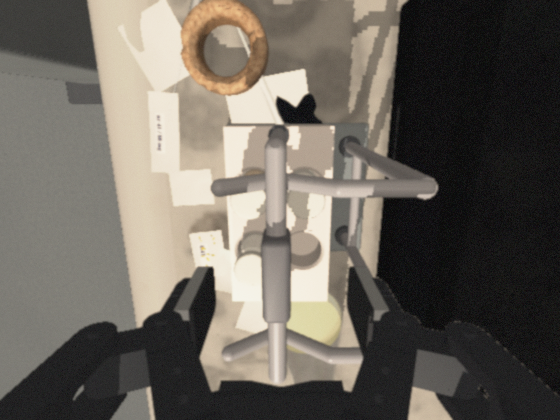

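The grip's top face spans about (264..290, 238..319) and the bar is vertical in the image, so the yaw agrees. The finger midline is at column 281 and the grip at 277, so the tool should move about 1.5 mm in -x.

```bash
python3 - <<'E'
from h import *
import cv2
for p in [(264,238),(290.5,238),(264.5,319),(290.5,319)]: print(atz('wrist',p,192))
g=cv2.imread('pics/w2.png',0)
for v in (250,270,290,310): print(v,g[v,258:298].tolist())
print(g[225:330,278].tolist())
E
```

```text
[ 501.76700288 -252.19914486  192.        ]
[ 513.71373026 -252.22454351  192.        ]
[ 501.31036999 -294.52605403  192.        ]
[ 514.00133925 -294.55777212  192.        ]
250 [162, 159, 140, 117, 114, 123, 129, 133, 139, 140, 141, 140, 141, 141, 139, 139, 137, 139, 136, 137, 136, 135, 138, 131, 135, 133, 130, 124, 118, 109, 104, 98, 101, 135, 158, 163, 165, 162, 163, 161]
270 [237, 235, 231, 197, 133, 125, 135, 142, 147, 151, 150, 150, 149, 151, 148, 148, 148, 148, 147, 146, 145, 142, 143, 140, 141, 134, 135, 125, 120, 112, 102, 96, 116, 155, 181, 198, 223, 233, 235, 232]
290 [241, 241, 238, 218, 158, 126, 134, 145, 156, 160, 161, 162, 159, 160, 158, 158, 159, 155, 156, 153, 151, 148, 147, 144, 140, 137, 139, 129, 119, 108, 106, 106, 158, 219, 237, 240, 239, 239, 239, 240]
310 [232, 233, 232, 228, 189, 134, 132, 142, 156, 166, 172, 171, 170, 168, 167, 168, 161, 160, 159, 155, 152, 151, 149, 146, 144, 144, 137, 130, 119, 113, 106, 100, 137, 186, 209, 213, 212, 211, 212, 211]
[125, 125, 126, 126, 126, 125, 125, 125, 125, 125, 121, 102, 77, 66, 66, 68, 76, 78, 84, 93, 103, 115, 128, 132, 136, 136, 136, 137, 137, 139, 138, 139, 142, 139, 140, 140, 139, 141, 142, 144, 143, 143, 143, 144, 146, 145, 147, 148, 147, 148, 146, 148, 151, 148, 146, 150, 152, 149, 147, 149, 151, 150, 150, 150, 150, 151, 149, 151, 150, 152, 153, 151, 154, 152, 151, 152, 152, 151, 153, 153, 151, 152, 154, 151, 154, 152, 154, 154, 153, 154, 152, 156, 154, 156, 155, 152, 146, 153, 182, 198, 204, 201, 202, 201, 202]
```

Emit:
carry_out --delta_pos '[[0,-0.001,0.012],[0,-0.001,0.024],[0,-0.001,0.031],[0,-0.001,0.031],[0,-0.001,0.031]]' --rot '[[0,0,0],[0,0,0],[0,0,0],[0,0,0],[0,0,0]]'

```text
clock: 3.82
eef_pos: [507.0, -273.2, 184.4]
tcp_rot: [3.141, 0.0, 1.57]
contact_force: [0.2, 0.6, -1.1]
opening: 0.7
grasp_force: 0.0
```

Emit:
carry_out --delta_pos '[[0,0,0],[0,0,0],[0,0,0],[0,0,0],[0,0,0],[0,0,0],[0,0,0],[0,0,0]]' --rot '[[0,0,0],[0,0,0],[0,0,0],[0,0,0],[0,0,0],[0,0,0],[0,0,0],[0,0,0]]' --claw 0.0 --grip_force 60

```text
clock: 4.82
eef_pos: [506.2, -273.2, 184.6]
tcp_rot: [-3.141, -0.0, 1.57]
contact_force: [-4.8, -0.9, 6.0]
opening: 0.152
grasp_force: 58.8
```

Emit:
carry_out --delta_pos '[[0,0,-0.002],[0,0,-0.005],[0,0,-0.009],[0,0,-0.014],[0,0,-0.019],[0,0,-0.024],[0,0,-0.028],[0,0,-0.03]]' --rot '[[0,0,0],[0,0,0],[0,0,0],[0,0,0],[0,0,0],[0,0,0],[0,0,0],[0,0,0]]'

```text
clock: 5.82
eef_pos: [506.9, -273.2, 214.6]
tcp_rot: [3.141, 0.0, 1.57]
contact_force: [-0.7, -0.5, -3.4]
opening: 0.154
grasp_force: 58.4
```

Emit:
carry_out --delta_pos '[[0,0,0],[0,0,0]]' --rot '[[0,0,0],[0,0,0]]'

```text
clock: 6.08
eef_pos: [506.7, -273.1, 214.1]
tcp_rot: [-3.141, -0.0, 1.57]
contact_force: [0.5, 1.1, -4.3]
opening: 0.152
grasp_force: 58.4
```

```bash
python3 - <<'E'
from h import *
import cv2
s=r.sense();print(s['clock'],s['eef_pos'],np.degrees(s['tcp_rot']),s['contact_force'],s['wrist_torque'])
a=r.grab_frame('wrist')[80:400,140:460];b=r.grab_frame('scene')[170:310,220:360]
f=lambda x:cv2.resize(x,(400,400),interpolation=3)
cv2.imwrite('pics/l1.png',np.hstack([f(a),f(b)]))
E
```

```text
6.075 [ 506.71752593 -273.06777391  214.12372869] [-1.79986859e+02 -7.74693456e-03  8.99323108e+01] [ 0.50977776  1.05470162 -4.26777456] [-0.00243307  0.03037302 -0.0339705 ]
```

View pics/l1.png

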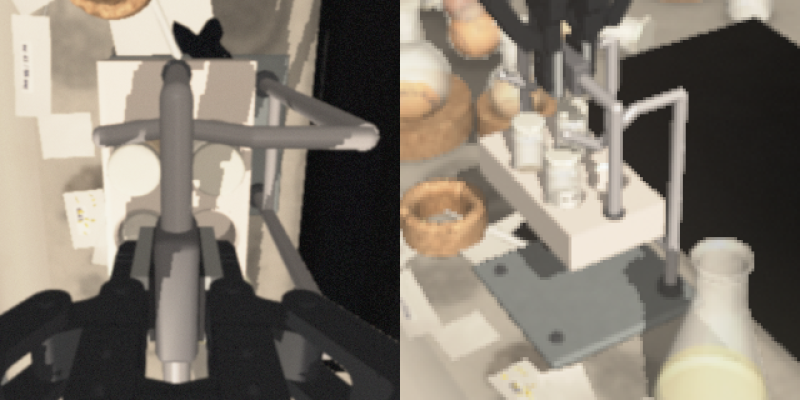

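The carrier is lifted level, about 30 mm clear of the hooks with the vials seated. Next I draw it out along -x.

Emit:
carry_out --delta_pos '[[0,-0.002,0],[0,-0.006,0],[0,-0.012,0],[0,-0.02,0],[0,-0.028,0],[0,-0.036,0],[0,-0.044,0],[0,-0.052,0]]' --rot '[[0,0,0],[0,0,0],[0,0,0],[0,0,0],[0,0,0],[0,0,0],[0,0,0],[0,0,0]]'

```text
clock: 7.18
eef_pos: [454.3, -273.1, 214.3]
tcp_rot: [3.141, 0.0, 1.57]
contact_force: [0.1, 0.1, -3.4]
opening: 0.156
grasp_force: 58.5
```

Emit:
carry_out --delta_pos '[[0,-0.009,0],[0,-0.018,0],[0,-0.028,0],[0,-0.038,0],[0,-0.047,0],[0,-0.053,0],[0,-0.056,0],[0,-0.057,0]]' --rot '[[0,0,0],[0,0,0],[0,0,0],[0,0,0],[0,0,0],[0,0,0],[0,0,0],[0,0,0]]'

```text
clock: 8.18
eef_pos: [397.8, -273.0, 214.4]
tcp_rot: [3.141, 0.0, 1.57]
contact_force: [0.2, 0.4, -3.4]
opening: 0.151
grasp_force: 58.5
```

Emit:
carry_out --delta_pos '[[0,0,-0.002],[0,0,-0.006],[0,0,-0.011],[0,0,-0.016],[0,0,-0.021],[0,0,-0.024],[0,0,-0.025],[0,0,-0.025]]' --rot '[[0,0,0],[0,0,0],[0,0,0],[0,0,0],[0,0,0],[0,0,0],[0,0,0],[0,0,0]]'

```text
clock: 9.18
eef_pos: [397.8, -273.0, 239.2]
tcp_rot: [-3.142, -0.0, 1.57]
contact_force: [0.3, 1.1, -3.9]
opening: 0.152
grasp_force: 58.5
```

Emit:
carry_out --delta_pos '[[0,0,0],[0,0,0],[0,0,0],[0,0,0],[0,0,0],[0,0,0],[0,0,0],[0,0,0]]' --rot '[[0,0,0],[0,0,0],[0,0,0],[0,0,0],[0,0,0],[0,0,0],[0,0,0],[0,0,0]]'

```text
clock: 10.18
eef_pos: [397.8, -273.0, 239.3]
tcp_rot: [3.142, 0.0, 1.57]
contact_force: [0.1, -0.3, -4.2]
opening: 0.155
grasp_force: 58.5
```

Emit:
carry_out --delta_pos '[[0,0,0],[0,0,0],[0,0,0],[0,0,0],[0,0,0],[0,0,0],[0,0,0],[0,0,0]]' --rot '[[0,0,0],[0,0,0],[0,0,0],[0,0,0],[0,0,0],[0,0,0],[0,0,0],[0,0,0]]'

```text
clock: 11.18
eef_pos: [397.8, -273.0, 239.3]
tcp_rot: [3.142, -0.0, 1.57]
contact_force: [-0.5, -0.3, -3.3]
opening: 0.151
grasp_force: 58.5
```

Emit:
carry_out --delta_pos '[[0,0,0],[0,0,0],[0,0,0],[0,0,0],[0,0,0],[0,0,0],[0,0,0],[0,0,0]]' --rot '[[0,0,0],[0,0,0],[0,0,0],[0,0,0],[0,0,0],[0,0,0],[0,0,0],[0,0,0]]'

```text
clock: 12.18
eef_pos: [397.8, -273.0, 239.3]
tcp_rot: [-3.142, -0.0, 1.57]
contact_force: [0.1, 0.4, -2.8]
opening: 0.157
grasp_force: 58.5
```

```bash
python3 - <<'E'
from h import *
import cv2
s=r.sense();print(s['clock'],s['eef_pos'],np.degrees(s['tcp_rot']),s['contact_force'],s['wrist_torque'])
a=r.grab_frame('wrist')[20:420,80:480];b=r.grab_frame('scene')[160:330,190:360]
f=lambda x:cv2.resize(x,(400,400),interpolation=3)
cv2.imwrite('pics/l2.png',np.hstack([f(a),f(b)]))
E
```

```text
12.175 [ 397.79504417 -272.98898628  239.27038518] [-1.79998690e+02 -1.12440301e-03  8.99320440e+01] [ 0.07237703  0.42520549 -2.75854575] [-0.01545343 -0.0206827  -0.00765398]
```

View pics/l2.png

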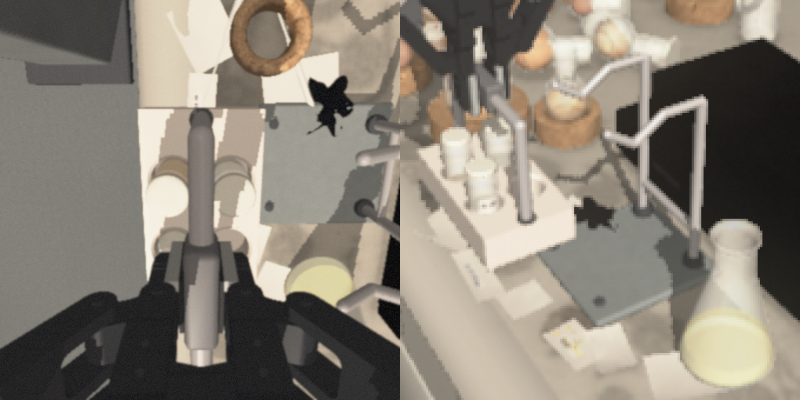

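The carrier is held level at (397.8, -273), with its underside about 120 mm up and the three vials seated. It is clear of the hooks, and the flask and cork ring haven't moved. It has been still for 3 s.

```bash
python3 -c "
from rig import r
print(r.sign_off())"
```

```text
the job is handed in; nothing more can be done
None
```

The carrier was lifted off the hooks, drawn about 11 cm towards the robot, and held level and still for 3 s with its underside about 120 mm up and all three vials seated; the job is handed in, with the carrier still in the gripper.

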